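Seat an amplifier deck on the jig's pins and clamp it

TASK

Pick up the amplifier deck by its transformer can and lower it gently over the jig's two locating pins until it rests flush on the rails; do not drop it or force it. Only then slide the catch fully clear to free the clamp arm, and last swing the arm over the deck as far as it goes. Leave the screwdriver, the tub and the meter alone.

Things in the scene. Friction and masses are not known exactly. Their poses are not given: they have to be found in the camera images.
- deck_mid (a point): Loose amplifier deck, under 0.8 kg: bare aluminium plate 110 (x) x 176 (y) x 8 mm, z up; on its centre a cream transformer can 46 (x) x 40 (y) mm, its top 60 mm above the plate's underside; four 4 mm high black sockets. Point: on the centre line, 30 mm above the underside. Two rectangular through holes, 15 (x) x 12 (y) mm, on its y axis, 60 mm either side of the centre. Same when turned half round.
- jig: Fixed assembly jig. Origin at table level under the middle of the deck's nominal place, z up. Plywood base 20 mm high over x -70 to 110, y -100 to 200 mm. Two steel rest rails along y at x -42 and 42 mm, 14 mm wide, 180 long, tops 30 mm above the table: the seated deck's underside lies there, its long side along the jig's y. Two pins between them; clamp post at x 85, y 50 mm.
- clamp (a joint): Clamp arm: steel bar 16 mm wide, 41 to 53 mm above the table (3 mm over a seated deck), reaching 75 mm from a pivot at jig x 85, y 50 mm. Rad: 0 parked along the jig's +y beside the deck; grows anticlockwise from above to its stop at 1.57, pointing along the jig's -x over the deck. Stays where left. The catch blocks it (0.03 rad play) until slid about 20 mm.
- clamp_knob (a point): Black upright round knob on the clamp arm, 16 mm diameter, from 53 to 90 mm above the table, 45 mm from the arm's pivot; this point is on its axis 71 mm above the table.
- catch (a joint): Sliding catch beyond the arm's tip, on a track; m of travel along the jig's +y, 0 (nose beside the arm's tip, blocking its swing) to 0.030 (clear, stop). About 2 N to slide, stays where left.
- catch_knob (a point): Black upright round knob on the catch, 16 mm diameter, 53 to 90 mm above the table, at jig x 85, y 150 mm when the catch is at 0; the point is on its axis, 71 mm up. At the start 39 mm or more are free between it and the clamp's knob; the arm's top there is 53 mm above the table.
- screwdriver: Bystander: screwdriver lying on the bench; origin under its middle.
- tub: Bystander: white open plastic tub, 90 mm across and 60 mm high; origin at the centre of its underside.
- meter: Bystander: yellow hand multimeter lying flat, 80 x 150 x 35 mm; origin at the centre of its underside.
- pins_nominal (a point): Nominal midpoint of the two upright pins, at tip height: 46 mm above the table, 16 above the rails (x 0, y 0 of the jig). Pins 10 mm diameter, square tips with a 0.5 mm chamfer, 120 mm apart along the jig's y. The strip that carries both has been fixed up to 12 mm off this midpoint, either way along the jig's y; the shift is not reported: find it by touch or sight.
Not all that is in view belongs to the job. Of the things that look like the part that bears deck_mid, the middle-sized one is meant.

How it is judged:
On the way, in this order (a step that is already met when the one before it is completed fails the run):
1. the deck is over the pins and flush on the rails (z of deck_mid in the frame of jig between 0.057 and 0.0625 m and horizontal distance between deck_mid and jig below 0.02 m and angle between the z axis of deck_mid and the z axis of jig, either way round below 0.03 rad and angle between the y axis of deck_mid and the y axis of jig, either way round below 0.05 rad), for 0.2 s.
2. with the deck seated, the catch is slid clear (all of step 1 and value of joint catch above 0.015 m), for 0.1 s.
3. with the catch clear, the clamp arm is swung over the deck (all of step 1 and value of joint clamp above 1.4 rad), for 0.1 s.
At the end, for the whole second after the job is handed in: The deck sits over both pins, flush on the rails (its centre point 60 mm above the table within about 2.5 mm, level within 0.03 rad, within 20 mm of the jig's middle and in line with it within 0.05 rad), the catch is slid clear (over 15 mm) and the clamp arm is swung over the deck past 1.4 rad (all of step 3 and value of joint catch above 0.015 m); the robot touches nothing.
It fails at once if the deck hits or is pressed on the jig with more than 90 N (contact force between deck and jig above 90 N).
It fails at once if the deck is dropped onto the pins or the rails (faster than 0.35 m/s there) (horizontal distance between deck_mid and jig below 0.03 m and z of deck_mid in the frame of jig below 0.081 m and linear speed of deck above 0.35 m/s).
It fails at once if the screwdriver is moved more than 30 mm (distance of screwdriver from where it was at the start of the episode above 0.03 m).
It fails at once if the tub is moved more than 30 mm (distance of tub from where it was at the start of the episode above 0.03 m).
It fails at once if the meter is moved more than 30 mm (distance of meter from where it was at the start of the episode above 0.03 m).
It also fails if it takes over 72 s, if anything falls off the work surface, if the arm or the gripper's body presses on something with over 40 N, if the wrist force passes 120 N, or if a joint passes its speed limit or range.

ROBOT

A 6-joint arm with a two-finger parallel gripper is mounted at the origin on the work surface. World frame = base frame: x ahead of the robot, y to its left, z up, the work surface at z = 0. Lengths are in m, angles in rad, forces in N, time in s.
With the tool pointing down it reaches from about 0.275 to 0.775 m from the base axis. Payload 14.6 kg.
Tool frame: the origin (TCP) lies on the centre line of the jaws, within the pads' length; the fingertips stand 17 mm ahead of it and the grasp point (between the pads) lies 2 mm behind it (arm.tip_extent is the distance from the TCP to the fingertips, in m); z points along the fingers, y is the line along which they close (so a half turn about z gives the same grasp; the last joint's range is limited). The gripper opens to 85 mm and grips with 20 to 120 N. Pads are 22 mm wide; open, the fingers measure 114 mm over their backs; the gripper's body (76 mm by 85 mm) begins 54 mm behind the grasp point. The pads swing forward as they close: fully open they stand 13 mm farther back than shut.
Start: joints at [0.957, 0.263, -0.048, 1.259, 0, 1.415], TCP at [0.233, 0.471, 0.248] pointing down, gripper open.
Joint ranges: [-2.65, 2.65], [-0.89, 1.7], [-1.18, 1.37], [-2.13, 2.11], [-1.35, 1.29], [-3.14, 3.14]. Speed limits (rad/s): [1.89, 1.89, 2.57, 2.79, 3.14, 3.14].

INTERFACE

Orientations are given as a unit quaternion [x, y, z, w].
In Python, from plant import arm, camera gives the robot as it stands.
- The arm moves only by the tool arm_command, never from a script. Its argument "plan" is a list of rows, each an object with "delta_pos": the shift along the tool's x, y, z in units of 0.05 m (1.0 is 0.05 m), a list of three; "turn": the turn, a rotation vector about the tool's x, y, z in units of pi/2 rad (1.0 is pi/2 rad), a list of three. In form: [{"delta_pos": [x, y, z], "turn": [ax, ay, az]}, ...]. A call has 1 to 12 rows; each row shifts and turns the commanded pose from where the row before left it, along the tool's axes as they then stand; what a row does not reach is not made up. A row lasts 1/10 s, in which the tool goes at most 50 mm and 8.59 degrees, less where a joint would pass 70% of its speed; a pose out of reach is approached as far as the arm can. A call with a number of a shift or a turn outside -1 to 1 is refused whole. A call with a gripper value outside its range is refused whole. "jaw" is the closure, from 0 (fully open) to 1 (shut), set as the call begins (left out, the last holds). The fingers move at their own pace and stop on an object; "squeeze" is the grip in N (left out, the last holds). Time passes only in rows, so rows that do not move let the fingers close. It gives the time, the measured TCP pose, the force, the opening and the grip force at its end, in the units of the state.
- arm.state(): the state, without advancing time (a new reading comes with each control period).
- camera(name): name is "scene" or "top" or "wrist"; returns a dict with "color" (420x560x3 uint8, red, green, blue), "mtx" (3x3 intrinsics, pixels), "D" ([k1, k2, p1, p2, k3] as OpenCV has them; the pictures are not rectified), "view" (4x4, takes a point from world to camera coordinates). Camera axes: x right, y down, z forward; pixel columns grow to the right and rows downward; lengths in m; the calibration is good to about 2 mm. A picture is of the moment at which its call begins. There is no depth.
- arm.sign_off(): hands the job in; it is judged then, once.
The state is a dict: "time_s": time; "qpos": joint angles; "joint_vel": joint speeds; "joint_efforts": joint torques, N m; "tcp_pos": TCP position; "eef_rot": TCP orientation; "ft_force": force on the tool from outside, world axes, zero at the start; "ft_torque": the same for the moment, N m; "finger_gap": finger opening in m; "grasp_force": force on a finger pad.
Only numpy, scipy, OpenCV 4.12 (cv2) and the standard library are available. Lean on these libraries where they do the work, as an engineer would, in place of code of your own. Each camera call takes 0.05 s, during which the arm holds its last target. There are 200 camera calls.

## Working session

There is one attempt and no reset: what is moved stays moved. The work goes in short steps, Python scripts to look and compute and a tool call to move; the robot and the scene stay as the last step left them, time stands still between calls to the robot, and variables do not carry over. Pictures are saved under pics/ and viewed, at most 10 in all, crops included, and the job is handed in when it is done.

Besides the shell and the picture viewer there is one more tool, called after "Emit:" by a JSON object that holds its "name" and its "arguments". arm_command: Moves the arm, as the interface text tells. Shifts and turns lie within -1 to 1; 1 stands for 0.05 m of shift or pi/2 rad of turn. Its arguments: {"type":"object","properties":{"plan":{"type":"array"},"jaw":{"type":"number"},"squeeze":{"type":"number"}},"required":["plan"]}

```bash
mkdir -p pics; ls; cat > h.py <<'E'
import numpy as np, cv2
from plant import arm, camera
from scipy.spatial.transform import Rotation as R
def ray(c,uv):
    p=cv2.undistortPoints(np.array([[uv]],float),c["mtx"],c["D"])[0,0]
    V=c["view"]; return -V[:3,:3].T@V[:3,3], V[:3,:3].T@np.array([p[0],p[1],1])
def onz(c,uv,z):
    o,d=ray(c,uv); return o+d*(z-o[2])/d[2]
def proj(c,P):
    V=c["view"]; r,_=cv2.Rodrigues(V[:3,:3]); return cv2.projectPoints(np.atleast_2d(np.array(P,float)),r,V[:3,3],c["mtx"],c["D"])[0][:,0]
def save(c,n,crop=None,s=1):
    im=c["color"][...,::-1]
    if crop: x,y,w,h=crop; im=im[y:y+h,x:x+w]
    cv2.imwrite("pics/"+n,cv2.resize(np.ascontiguousarray(im),None,fx=s,fy=s,interpolation=cv2.INTER_CUBIC))
E
python3 - <<'E'
from h import *
import pickle
d={n:camera(n) for n in("scene","top","wrist")}
pickle.dump(d,open("c0.pkl","wb"))
save(d["top"],"top.png",None,1.4)
save(d["scene"],"scene.png",None,1.4)
s=arm.state(); print({k:np.round(v,3) for k,v in s.items()})
for n in d: V=d[n]["view"]; print(n,-V[:3,:3].T@V[:3,3])
E
```

```text
pics
{'time_s': np.float64(0.15), 'qpos': array([ 0.957,  0.263, -0.049,  1.259, -0.   ,  1.416]), 'joint_vel': array([0.001, 0.   , 0.002, 0.001, 0.001, 0.001]), 'joint_efforts': array([ 1.0000e-03, -6.3783e+01,  3.8465e+01,  1.1000e-02, -0.0000e+00,
       -0.0000e+00]), 'tcp_pos': array([0.232, 0.471, 0.248]), 'eef_rot': array([ 0.227,  0.974, -0.   , -0.   ]), 'ft_force': array([-0.508, -0.205, -0.743]), 'ft_torque': array([-0.038,  0.047,  0.004]), 'grasp_force': np.float64(0.0), 'finger_gap': np.float64(0.085)}
scene [ 1.13986943 -0.16558579  1.12865004]
top [ 0.26711966 -0.03849834  1.32224033]
wrist [0.17048035 0.50108483 0.37396888]
```

View pics/top.png

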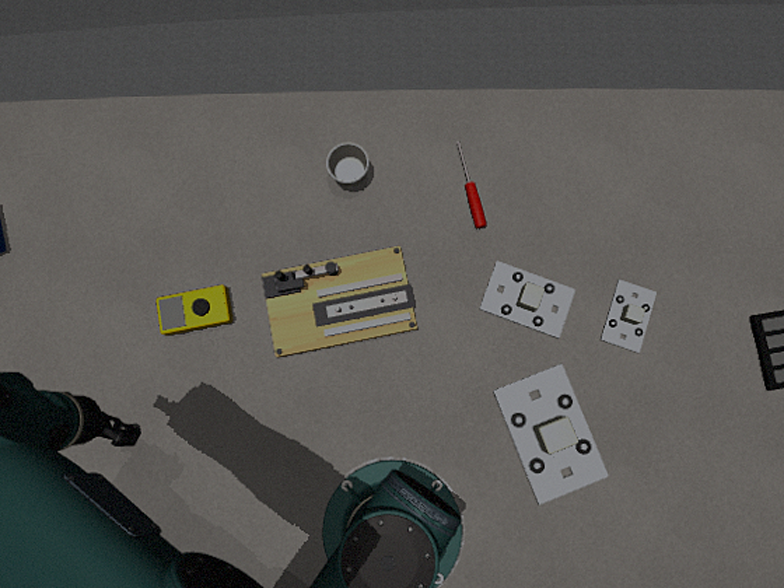

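View pics/scene.png

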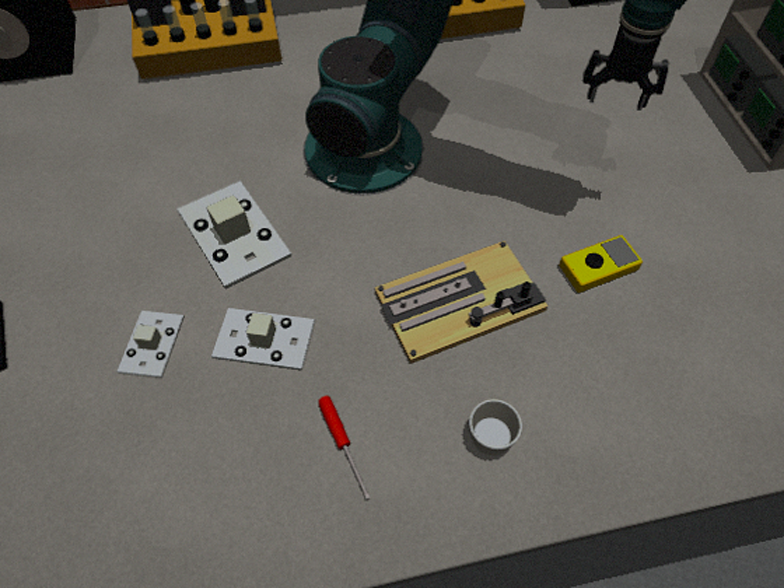

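The top view shows the jig at about (340,300), with its clamp side up and to the left. Three decks could be taken for the one I want: large at (550,433), middle at (528,299) and small at (629,316). I choose the middle one and will measure it and the jig, then check it in a crop.

```bash
cat > m1.py <<'E'
from h import *
import pickle
c=pickle.load(open("c0.pkl","rb"))["top"]; im=c["color"]; hsv=cv2.cvtColor(im,cv2.COLOR_RGB2HSV)
# plates: bright, low saturation
m=((hsv[...,2]>140)&(hsv[...,1]<40)).astype(np.uint8)*255
m=cv2.morphologyEx(m,cv2.MORPH_CLOSE,np.ones((9,9)))
for k in cv2.findContours(m,cv2.RETR_EXTERNAL,cv2.CHAIN_APPROX_NONE)[0]:
    if cv2.contourArea(k)<800: continue
    r=cv2.minAreaRect(k); b=np.array([onz(c,p,.008) for p in cv2.boxPoints(r)])
    e=b[1]-b[0]; f=b[2]-b[1]
    l=e if np.hypot(*e[:2])>np.hypot(*f[:2]) else f
    print("plate",np.array(r[0])*1.4,b.mean(0).round(4),np.linalg.norm(e).round(3),np.linalg.norm(f).round(3),"long dir deg",np.degrees(np.arctan2(l[1],l[0])).round(2))
m=((hsv[...,0]>14)&(hsv[...,0]<26)&(hsv[...,1]>70)&(hsv[...,2]>110)).astype(np.uint8)*255
m=cv2.morphologyEx(m,cv2.MORPH_CLOSE,np.ones((5,5)))
k=max(cv2.findContours(m,cv2.RETR_EXTERNAL,cv2.CHAIN_APPROX_NONE)[0],key=cv2.contourArea)
r=cv2.minAreaRect(k); b=np.array([onz(c,p,.02) for p in cv2.boxPoints(r)])[:,:2]
e=b[1]-b[0]; f=b[2]-b[1]; y=max(e,f,key=np.linalg.norm); y=y*np.sign(y[1]); y/=np.linalg.norm(y); x=np.array([y[1],-y[0]])
o=b.mean(0)-.02*x-.05*y
print("jig",np.array(r[0])*1.4,o,np.linalg.norm(e),np.linalg.norm(f),"yaw deg",np.degrees(np.arctan2(-y[0],y[1])))
for n,q in dict(clamp=(.085,.05),cknob=(.085,.095),catch=(.085,.15),O=(0,0)).items(): print(n,o+q[0]*x+q[1]*y)
save(c,"crop.png",(180,165,300,100),2.6)
E
python3 m1.py
```

```text
plate [550.28557739 432.9338501 ] [ 0.1909 -0.3253  0.008 ] 0.153 0.244 long dir deg -159.93
plate [628.54108276 315.1942688 ] [ 0.4306 -0.5005  0.008 ] 0.133 0.083 long dir deg -19.95
plate [362.73201904 304.00625305] [0.4591 0.0579 0.008 ] 0.183 0.097 long dir deg -78.75
plate [527.48242798 298.56196289] [ 0.4678 -0.2884  0.008 ] 0.108 0.177 long dir deg -111.23
jig [341.27689514 320.38462524] [0.4131317  0.04877022] 0.30077237282924174 0.09216096388020119 yaw deg 10.950815731039912
clamp [0.48708559 0.11400688]
cknob [0.47853711 0.15818746]
catch [0.46808896 0.21218595]
O [0.4131317  0.04877022]
```

View pics/crop.png

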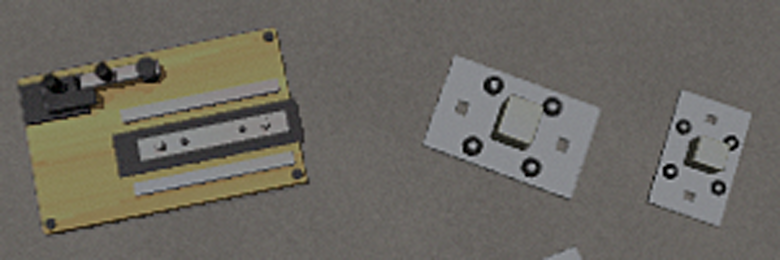

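Crop: the middle deck (plate centre at about (512,125) in the crop) measures 108 x 177 mm, which matches 110 x 176, so the choice is confirmed. The large one measures 153 x 244 and the small one 83 x 133. On the jig, the strip between the rails shows four dots, at crop (160,147), (185,142), (243,129) and (266,125). On the way to the deck I'll look at the strip with the wrist camera.

```bash
cat >> h.py <<'E'
def go(xyz,yawdeg):
    "units needed from present pose; yaw = world yaw of tool y; shift given first, then turn"
    s=arm.state(); Rm=R.from_quat(s["eef_rot"]).as_matrix()
    d=Rm.T@(np.array(xyz)-s["tcp_pos"])/.05
    Rt=np.zeros((3,3)); a=np.radians(yawdeg); y=np.array([np.cos(a),np.sin(a),0]); z=np.array([0,0,-1.]); Rt=np.c_[np.cross(y,z),y,z]
    t=R.from_matrix(Rm.T@Rt).as_rotvec()/(np.pi/2)
    print("shift units",d.round(3),"turn units",t.round(4),"tcp",np.round(s["tcp_pos"],4),"t",s["time_s"])
E
python3 - <<'E'
from h import *
import pickle
d=pickle.load(open("c0.pkl","rb")); c=d["top"]
hsv=cv2.cvtColor(c["color"],cv2.COLOR_RGB2HSV)
print(onz(c,np.array([362.73,304.0])/1.4,.03))
w=d["wrist"]; Rm=R.from_quat(arm.state()["eef_rot"]).as_matrix()
print("cam axis in tool",Rm.T@w["view"][2,:3], "f",w["mtx"][0,0],w["mtx"][1,1])
go([.52,.06,.30],101.25)
E
```

```text
[0.45562815 0.05621103 0.03      ]
cam axis in tool [-2.72190074e-01 -9.20618826e-05  9.62243501e-01] f 299.7697648566594 299.7697648566594
shift units [-8.794 -4.815 -1.038] turn units [-5.000e-04 -2.000e-04 -4.171e-01] tcp [0.2324 0.4706 0.2479] t 0.15
```

Emit:
{"name": "arm_command", "arguments": {"plan": [{"delta_pos":[-0.64,-0.455,0.13],"turn":[0,0,0]},{"delta_pos":[-0.64,-0.455,0.13],"turn":[0,0,0]},{"delta_pos":[-0.64,-0.455,0.13],"turn":[0,0,0]},{"delta_pos":[-0.64,-0.455,0.13],"turn":[0,0,0]},{"delta_pos":[-0.64,-0.455,0.13],"turn":[0,0,0]},{"delta_pos":[-0.64,-0.455,0.13],"turn":[0,0,0]},{"delta_pos":[-0.64,-0.455,0.13],"turn":[0,0,0]},{"delta_pos":[-0.64,-0.455,0.13],"turn":[0,0,0]},{"delta_pos":[-0.64,-0.455,0.13],"turn":[0,0,0]},{"delta_pos":[-0.64,-0.455,0.13],"turn":[0,0,0]},{"delta_pos":[-0.64,-0.455,0.13],"turn":[0,0,0]},{"delta_pos":[-0.64,-0.455,0.13],"turn":[0,0,0]}]}}

```text
time_s: 1.35
tcp_pos: [0.4563, 0.0543, 0.17]
eef_rot: [0.227, 0.974, 0.0, -0.0]
ft_force: [0.6, 1.2, 0.4]
finger_gap: 0.0852
grasp_force: 0.0
```

Emit:
{"name": "arm_command", "arguments": {"plan": [{"delta_pos":[0,0,0],"turn":[0,0,-0.083]},{"delta_pos":[0,0,0],"turn":[0,0,-0.083]},{"delta_pos":[0,0,0],"turn":[0,0,-0.083]},{"delta_pos":[0,0,0],"turn":[0,0,-0.083]},{"delta_pos":[0,0,0],"turn":[0,0,-0.083]},{"delta_pos":[0,0,0],"turn":[0,0,0]},{"delta_pos":[0,0,0],"turn":[0,0,0]}]}}

```text
time_s: 2.05
tcp_pos: [0.4558, 0.0559, 0.1702]
eef_rot: [-0.094, 0.996, 0.0, -0.0]
ft_force: [-0.5, -0.1, -0.8]
finger_gap: 0.0852
grasp_force: 0.0
```

```bash
python3 - <<'E'
from h import *
import pickle
d={n:camera(n) for n in("wrist","top","scene")}; pickle.dump(d,open("c1.pkl","wb"))
save(d["wrist"],"w1.png",None,1.4)
go([.456,.056,.17],101.25); print(arm.state()["qpos"].round(2))
for q in d: print(q,np.abs(d[q]["view"]-pickle.load(open("c0.pkl","rb"))[q]["view"]).max())
E
```

```text
shift units [-0.003  0.002  0.005] turn units [ 0.     -0.     -0.0036] tcp [0.4559 0.0559 0.1702] t 2.2
[-0.06  0.19 -0.36  1.01  0.   -0.25]
wrist 0.63092818328047
top 0.0
scene 0.0
```

View pics/w1.png

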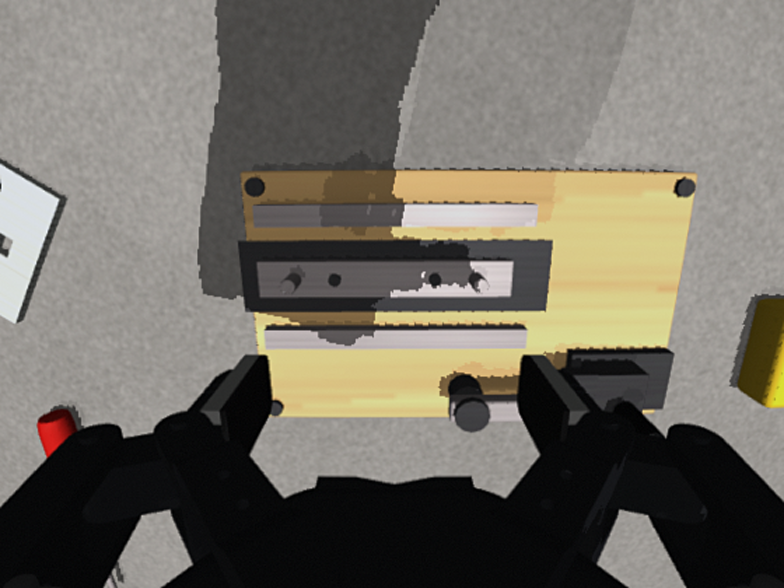

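The wrist view shows the rails (y≈215 and y≈337) and the strip, x 257–513. The two pins are at about (290,282) and (480,282), and the screws at (335,280) and (435,280). The strip sits a few mm towards −y of the rails' middle, so I'll zoom in to get exact pixels.

```bash
python3 - <<'E'
from h import *
import pickle
c=pickle.load(open("c1.pkl","rb"))["wrist"]
c["color"]=np.clip(c["color"].astype(float)*1.3,0,255).astype(np.uint8)
save(c,"w1c.png",(172,140,220,115),3.6)
E
```

```text
(no output)
```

View pics/w1c.png

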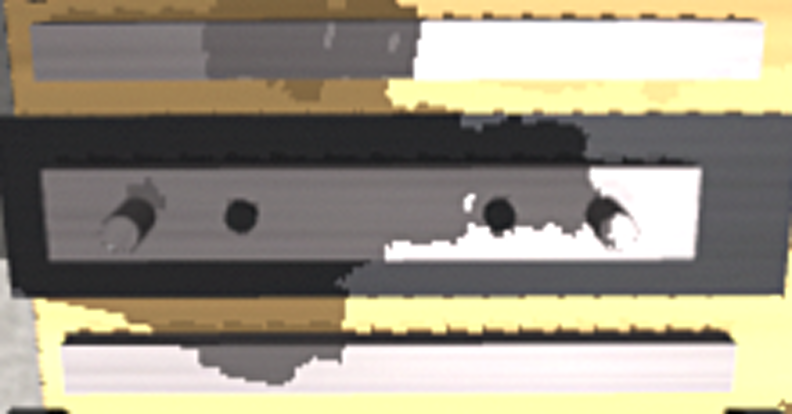

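Crop, pin tops: (121,234) and (620,233). Rail tops: upper x 31–764, y 24–79; lower x 64–734, y 344–392.

```bash
cat > m2.py <<'E'
from h import *
import pickle
c=pickle.load(open("c1.pkl","rb"))["wrist"]
P=lambda u,v,z:onz(c,((u+.5)/3.6-.5+172,(v+.5)/3.6-.5+140),z)[:2]
a=[P(*q,.03) for q in[(31,24),(764,24),(33,79),(762,78)]]; b=[P(*q,.03) for q in[(63,344),(735,344),(65,392),(733,392)]]
ca,cb=np.mean(a,0),np.mean(b,0); print("rails",ca,cb,np.linalg.norm(ca-cb),"len",np.linalg.norm(a[1]-a[0]),np.linalg.norm(b[1]-b[0]))
y=(a[1]-a[0])+(b[1]-b[0])+(a[3]-a[2])+(b[3]-b[2]); yaw=np.arctan2(y[1],y[0]); y/=np.linalg.norm(y)
o=(ca+cb)/2; print("jig o",o,"y-dir deg",np.degrees(yaw))
p,q=P(121,234,.046),P(620,233,.046); m=(p+q)/2; x=np.array([y[1],-y[0]])
print("pins",p,q,"d",np.linalg.norm(q-p),"deg",np.degrees(np.arctan2(*(q-p)[::-1])),"mid",m,"shift in jig x,y",(m-o)@x,(m-o)@y)
E
python3 m2.py; python3 -c "
from h import *
go([.468,-.288,.17],68.8)"
```

```text
rails [0.41484474 0.04851795] [0.49723253 0.0647344 ] 0.08396857011051825 len 0.17957975529165401 0.1784264905322433
jig o [0.45603864 0.05662618] y-dir deg 100.83940489944563
pins [ 0.46891757 -0.00920831] [0.44604793 0.10912874] d 0.12052667149264053 deg 100.93805570283864 mid [0.45748275 0.04996022] shift in jig x,y 0.000164769102322636 -0.0068186044835025356
shift units [ 1.066e+00 -6.799e+00  5.000e-03] turn units [ 0.    -0.     0.357] tcp [0.4559 0.0559 0.1702] t 2.2
```

Emit:
{"name": "arm_command", "arguments": {"plan": [{"delta_pos":[0.107,-0.68,0],"turn":[0,0,0]},{"delta_pos":[0.107,-0.68,0],"turn":[0,0,0]},{"delta_pos":[0.107,-0.68,0],"turn":[0,0,0]},{"delta_pos":[0.107,-0.68,0],"turn":[0,0,0]},{"delta_pos":[0.107,-0.68,0],"turn":[0,0,0]},{"delta_pos":[0.107,-0.68,0],"turn":[0,0,0]},{"delta_pos":[0.107,-0.68,0],"turn":[0,0,0]},{"delta_pos":[0.107,-0.68,0],"turn":[0,0,0]},{"delta_pos":[0.107,-0.68,0],"turn":[0,0,0]},{"delta_pos":[0.107,-0.68,0],"turn":[0,0,0]}]}}

```text
time_s: 3.2
tcp_pos: [0.4684, -0.2895, 0.1702]
eef_rot: [-0.095, 0.995, 0.0, 0.0]
ft_force: [0.6, 0.4, -0.8]
finger_gap: 0.0857
grasp_force: 0.0
```

Emit:
{"name": "arm_command", "arguments": {"plan": [{"delta_pos":[0,0,0],"turn":[0,0,0.089]},{"delta_pos":[0,0,0],"turn":[0,0,0.089]},{"delta_pos":[0,0,0],"turn":[0,0,0.089]},{"delta_pos":[0,0,0],"turn":[0,0,0.09]},{"delta_pos":[0,0,0],"turn":[0,0,0]},{"delta_pos":[0,0,0],"turn":[0,0,0]}]}}

```text
time_s: 3.8
tcp_pos: [0.4686, -0.288, 0.1702]
eef_rot: [0.181, 0.983, 0.0, -0.0]
ft_force: [0.2, -0.5, 0.0]
finger_gap: 0.0854
grasp_force: 0.0
```

```bash
python3 - <<'E'
from h import *
import pickle
d={"wrist":camera("wrist")}; pickle.dump(d,open("c2.pkl","wb"))
save(d["wrist"],"w2.png",None,1.4)
go([.468,-.288,.17],68.8)
E
```

```text
shift units [ 0.013 -0.004  0.005] turn units [ 0.     -0.      0.0037] tcp [ 0.4687 -0.288   0.1703] t 3.85
```

View pics/w2.png

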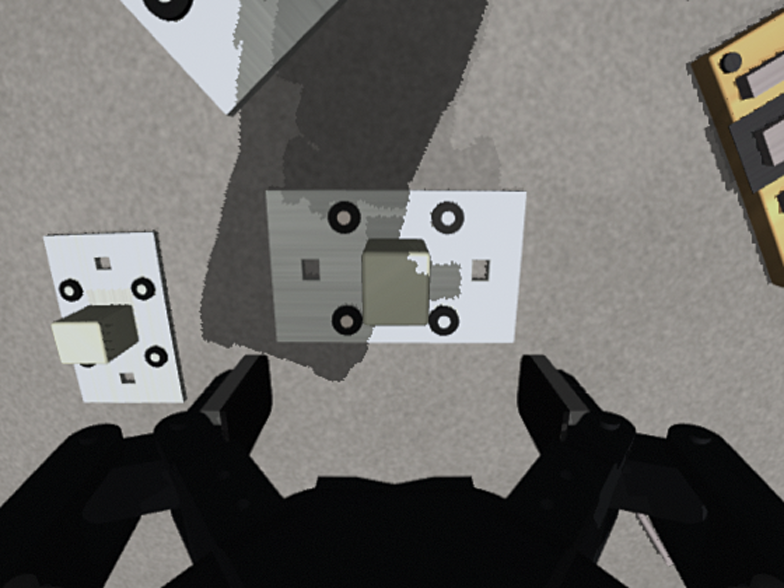

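The wrist view shows the chosen deck directly below. Plate corners: (266,191), (526,191), (514,343), (277,343). Holes: (311,270) and (481,270). Can top: x 362–430, y 251–325.

```bash
python3 - <<'E'
from h import *
import pickle
c=pickle.load(open("c2.pkl","rb"))["wrist"]
P=lambda u,v,z:onz(c,((u+.5)/1.4-.5,(v+.5)/1.4-.5),z)[:2]
a=[P(*q,.008) for q in[(266,191),(526,191),(514,343),(277,343)]]; o=np.mean(a,0)
y=a[1]-a[0]+a[2]-a[3]
h=[P(*q,.008) for q in[(311,270),(481,270)]]; k=h[1]-h[0]
t=np.mean([P(*q,.06) for q in[(362.5,251),(430,251),(428,325),(362,325)]],0)
print("plate",o,np.degrees(np.arctan2(y[1],y[0])),np.linalg.norm(y)/2,"holes",np.mean(h,0),np.linalg.norm(k),np.degrees(np.arctan2(k[1],k[0])),"can",t)
go([*((o+np.mean(h,0)+t)/3),.042],np.degrees(np.arctan2(k[1],k[0])))
E
```

```text
plate [ 0.4685306  -0.28700115] 69.11380631156668 0.17623614468056242 holes [ 0.46814558 -0.28666932] 0.12020452451786515 69.11323467525567 can [ 0.46715966 -0.28677688]
shift units [0.022 0.018 2.565] turn units [ 0.     -0.      0.0002] tcp [ 0.4687 -0.288   0.1703] t 3.85
```

Emit:
{"name": "arm_command", "arguments": {"plan": [{"delta_pos":[0.022,0.018,0.4],"turn":[0,0,0]},{"delta_pos":[0,0,0.4],"turn":[0,0,0]},{"delta_pos":[0,0,0.4],"turn":[0,0,0]},{"delta_pos":[0,0,0.4],"turn":[0,0,0]},{"delta_pos":[0,0,0.4],"turn":[0,0,0]},{"delta_pos":[0,0,0.3],"turn":[0,0,0]},{"delta_pos":[0,0,0.26],"turn":[0,0,0]},{"delta_pos":[0,0,0],"turn":[0,0,0]},{"delta_pos":[0,0,0],"turn":[0,0,0]}]}}

```text
time_s: 4.75
tcp_pos: [0.468, -0.2869, 0.0426]
eef_rot: [0.182, 0.983, 0.0, -0.0]
ft_force: [0.5, 0.4, -0.5]
finger_gap: 0.0854
grasp_force: 0.0
```

Emit:
{"name": "arm_command", "arguments": {"plan": [{"delta_pos":[0,0,0],"turn":[0,0,0]},{"delta_pos":[0,0,0],"turn":[0,0,0]},{"delta_pos":[0,0,0],"turn":[0,0,0]},{"delta_pos":[0,0,0],"turn":[0,0,0]},{"delta_pos":[0,0,0],"turn":[0,0,0]},{"delta_pos":[0,0,0],"turn":[0,0,0]},{"delta_pos":[0,0,0],"turn":[0,0,0]},{"delta_pos":[0,0,0],"turn":[0,0,0]}], "jaw": 1, "squeeze": 50}}

```text
time_s: 5.55
tcp_pos: [0.4681, -0.2871, 0.0429]
eef_rot: [0.183, 0.983, -0.0, 0.0]
ft_force: [-1.6, 0.1, 7.0]
finger_gap: 0.0393
grasp_force: 51.5
```

Emit:
{"name": "arm_command", "arguments": {"plan": [{"delta_pos":[0,0,-0.1],"turn":[0,0,0]},{"delta_pos":[0,0,-0.2],"turn":[0,0,0]},{"delta_pos":[0,0,-0.4],"turn":[0,0,0]},{"delta_pos":[0,0,-0.5],"turn":[0,0,0]},{"delta_pos":[0,0,-0.5],"turn":[0,0,0]},{"delta_pos":[0,0,-0.3],"turn":[0,0,0]},{"delta_pos":[0,0,0],"turn":[0,0,-0.06]},{"delta_pos":[0,0,0],"turn":[0,0,-0.09]},{"delta_pos":[0,0,0],"turn":[0,0,-0.09]},{"delta_pos":[0,0,0],"turn":[0,0,-0.07]},{"delta_pos":[0,0,0],"turn":[0,0,-0.043]},{"delta_pos":[0,0,0],"turn":[0,0,0]}]}}

```text
time_s: 6.75
tcp_pos: [0.4678, -0.2867, 0.1427]
eef_rot: [-0.094, 0.996, 0.0, -0.0]
ft_force: [0.2, -1.3, -5.4]
finger_gap: 0.0393
grasp_force: 51.6
```

```bash
python3 - <<'E'
from h import *
go([.4575,.0500,.14],100.9)
s=arm.state();print(s["finger_gap"],s["ft_force"],s["ft_torque"])
E
```

```text
shift units [-1.056  6.654  0.055] turn units [ 0.0001 -0.     -0.0015] tcp [ 0.4678 -0.2867  0.1427] t 6.75
0.03925947055583213 [ 0.21635348 -1.27515462 -5.44133744] [-0.00098199 -0.0203314  -0.0278493 ]
```

Emit:
{"name": "arm_command", "arguments": {"plan": [{"delta_pos":[-0.048,0.3,0],"turn":[0,0,0]},{"delta_pos":[-0.079,0.5,0],"turn":[0,0,0]},{"delta_pos":[-0.111,0.7,0],"turn":[0,0,0]},{"delta_pos":[-0.111,0.7,0],"turn":[0,0,0]},{"delta_pos":[-0.111,0.7,0],"turn":[0,0,0]},{"delta_pos":[-0.111,0.7,0],"turn":[0,0,0]},{"delta_pos":[-0.111,0.7,0],"turn":[0,0,0]},{"delta_pos":[-0.111,0.7,0],"turn":[0,0,0]},{"delta_pos":[-0.111,0.7,0],"turn":[0,0,0]},{"delta_pos":[-0.079,0.5,0],"turn":[0,0,0]},{"delta_pos":[-0.056,0.35,0],"turn":[0,0,0]},{"delta_pos":[-0.017,0.104,0],"turn":[0,0,0]}]}}

```text
time_s: 7.95
tcp_pos: [0.4573, 0.0518, 0.1425]
eef_rot: [-0.093, 0.996, 0.0, -0.0]
ft_force: [-0.4, -0.9, -4.7]
finger_gap: 0.0392
grasp_force: 52.2
```

Emit:
{"name": "arm_command", "arguments": {"plan": [{"delta_pos":[0,0,0],"turn":[0,0,0]},{"delta_pos":[0,0,0],"turn":[0,0,0]},{"delta_pos":[0,0,0],"turn":[0,0,0]}]}}

```text
time_s: 8.25
tcp_pos: [0.458, 0.0492, 0.1423]
eef_rot: [-0.093, 0.996, -0.0, -0.0]
ft_force: [0.0, -1.5, -5.0]
finger_gap: 0.0395
grasp_force: 52.2
```

```bash
python3 - <<'E'
from h import *
import pickle
go([.4575,.0500,.094],100.9)
d={"wrist":camera("wrist"),"top":camera("top")}; pickle.dump(d,open("c3.pkl","wb"))
save(d["wrist"],"w3.png",(130,80,300,220),2.6)
E
```

```text
shift units [0.008 0.018 0.966] turn units [-0.0001 -0.     -0.003 ] tcp [0.458  0.0492 0.1423] t 8.25
```

View pics/w3.png

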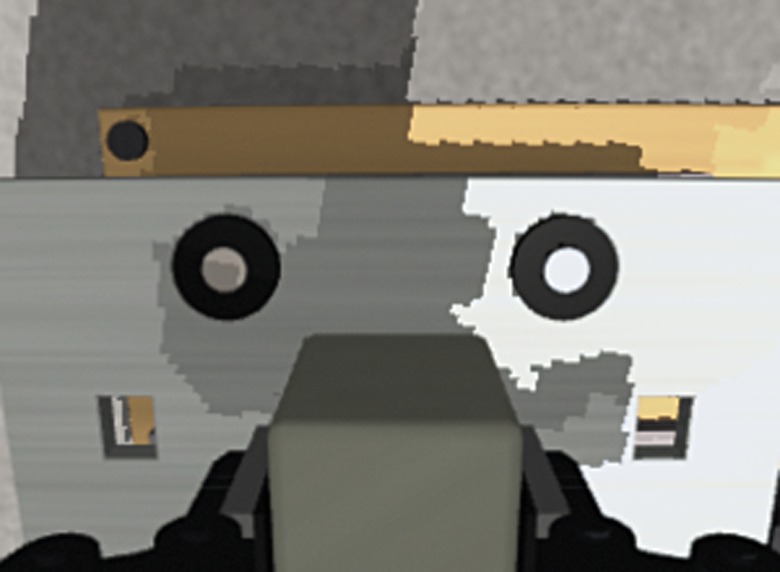

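Wrist crop: the deck is held square, with its holes at about (128,427) and (664,427). I'll check where the hole midpoint lies relative to the TCP.

```bash
python3 - <<'E'
from h import *
import pickle
c=pickle.load(open("c3.pkl","rb"))["wrist"]
P=lambda u,v,z:onz(c,((u+.5)/2.6-.5+130,(v+.5)/2.6-.5+80),z)[:2]
h=[P(128,427.5,.1074),P(663.5,427.5,.1074)]; k=h[1]-h[0]
s=arm.state(); m=np.mean(h,0)
print(m,np.linalg.norm(k),np.degrees(np.arctan2(k[1],k[0])),"minus tcp",m-s["tcp_pos"][:2])
go([.4575,.0500,.094],100.9)
E
```

```text
[0.45772152 0.04929094] 0.12029234808142737 100.6044234370797 minus tcp [-3.44546099e-04  1.39298451e-05]
shift units [0.008 0.016 0.966] turn units [-0.    -0.    -0.003] tcp [0.4581 0.0493 0.1423] t 8.35
```

Emit:
{"name": "arm_command", "arguments": {"plan": [{"delta_pos":[0.008,0.016,0.1],"turn":[0,0,-0.003]},{"delta_pos":[0,0,0.2],"turn":[0,0,0]},{"delta_pos":[0,0,0.25],"turn":[0,0,0]},{"delta_pos":[0,0,0.2],"turn":[0,0,0]},{"delta_pos":[0,0,0.15],"turn":[0,0,0]},{"delta_pos":[0,0,0.06],"turn":[0,0,0]},{"delta_pos":[0,0,0],"turn":[0,0,0]},{"delta_pos":[0,0,0],"turn":[0,0,0]},{"delta_pos":[0,0,0],"turn":[0,0,0]}]}}

```text
time_s: 9.25
tcp_pos: [0.4578, 0.0506, 0.0947]
eef_rot: [-0.096, 0.995, -0.0, 0.0]
ft_force: [-0.1, 0.3, -5.2]
finger_gap: 0.0393
grasp_force: 52.2
```

Emit:
{"name": "arm_command", "arguments": {"plan": [{"delta_pos":[0,0,0.02],"turn":[0,0,0]},{"delta_pos":[0,0,0.02],"turn":[0,0,0]},{"delta_pos":[0,0,0.02],"turn":[0,0,0]},{"delta_pos":[0,0,0.02],"turn":[0,0,0]},{"delta_pos":[0,0,0.02],"turn":[0,0,0]},{"delta_pos":[0,0,0.02],"turn":[0,0,0]},{"delta_pos":[0,0,0],"turn":[0,0,0]}]}}

```text
time_s: 9.95
tcp_pos: [0.4574, 0.0506, 0.0881]
eef_rot: [-0.096, 0.995, 0.0, -0.0]
ft_force: [0.1, 0.4, -5.3]
finger_gap: 0.0399
grasp_force: 52.2
```

Emit:
{"name": "arm_command", "arguments": {"plan": [{"delta_pos":[0,0,0.02],"turn":[0,0,0]},{"delta_pos":[0,0,0.02],"turn":[0,0,0]},{"delta_pos":[0,0,0.02],"turn":[0,0,0]},{"delta_pos":[0,0,0],"turn":[0,0,0]}]}}

```text
time_s: 10.35
tcp_pos: [0.4574, 0.0506, 0.0852]
eef_rot: [-0.096, 0.995, 0.0, -0.0]
ft_force: [0.1, 0.5, -6.4]
finger_gap: 0.0395
grasp_force: 52.2
```

The pins are in the holes, with no load felt. I'll keep lowering towards the rails (seated TCP z ≈ 0.073).

Emit:
{"name": "arm_command", "arguments": {"plan": [{"delta_pos":[0,0,0.04],"turn":[0,0,0]},{"delta_pos":[0,0,0.04],"turn":[0,0,0]},{"delta_pos":[0,0,0.04],"turn":[0,0,0]},{"delta_pos":[0,0,0.03],"turn":[0,0,0]},{"delta_pos":[0,0,0.03],"turn":[0,0,0]},{"delta_pos":[0,0,0.02],"turn":[0,0,0]},{"delta_pos":[0,0,0],"turn":[0,0,0]}]}}

```text
time_s: 11.05
tcp_pos: [0.4574, 0.0506, 0.0751]
eef_rot: [-0.096, 0.995, 0.0, -0.0]
ft_force: [0.2, -0.4, -5.8]
finger_gap: 0.0399
grasp_force: 52.2
```

Emit:
{"name": "arm_command", "arguments": {"plan": [{"delta_pos":[0,0,0.01],"turn":[0,0,0]},{"delta_pos":[0,0,0.01],"turn":[0,0,0]},{"delta_pos":[0,0,0.01],"turn":[0,0,0]},{"delta_pos":[0,0,0],"turn":[0,0,0]}]}}

```text
time_s: 11.45
tcp_pos: [0.4575, 0.0506, 0.0737]
eef_rot: [-0.096, 0.995, -0.0, -0.0]
ft_force: [0.7, -0.4, -5.9]
finger_gap: 0.0395
grasp_force: 52.2
```

Emit:
{"name": "arm_command", "arguments": {"plan": [{"delta_pos":[0,0,0.01],"turn":[0,0,0]},{"delta_pos":[0,0,0.01],"turn":[0,0,0]},{"delta_pos":[0,0,0],"turn":[0,0,0]}]}}

```text
time_s: 11.75
tcp_pos: [0.4575, 0.0506, 0.0729]
eef_rot: [-0.096, 0.995, -0.0, 0.0]
ft_force: [-1.1, 1.2, -1.1]
finger_gap: 0.0394
grasp_force: 52.6
```

Emit:
{"name": "arm_command", "arguments": {"plan": [{"delta_pos":[0,0,0.006],"turn":[0,0,0]},{"delta_pos":[0,0,0],"turn":[0,0,0]},{"delta_pos":[0,0,0],"turn":[0,0,0]}]}}

```text
time_s: 12.05
tcp_pos: [0.4575, 0.0506, 0.0729]
eef_rot: [-0.096, 0.995, -0.0, 0.0]
ft_force: [-3.2, 0.3, 5.9]
finger_gap: 0.0395
grasp_force: 53.7
```

Emit:
{"name": "arm_command", "arguments": {"plan": [{"delta_pos":[0,0,0],"turn":[0,0,0]},{"delta_pos":[0,0,0],"turn":[0,0,0]},{"delta_pos":[0,0,0],"turn":[0,0,0]},{"delta_pos":[0,0,0],"turn":[0,0,0]},{"delta_pos":[0,0,0],"turn":[0,0,0]},{"delta_pos":[0,0,0],"turn":[0,0,0]},{"delta_pos":[0,0,-0.2],"turn":[0,0,0]},{"delta_pos":[0,0,-0.4],"turn":[0,0,0]},{"delta_pos":[0,0,-0.5],"turn":[0,0,0]},{"delta_pos":[0,0,-0.5],"turn":[0,0,0]},{"delta_pos":[0,0,-0.4],"turn":[0,0,0]},{"delta_pos":[0,0,0],"turn":[0,0,0]}], "jaw": 0}}

```text
time_s: 13.25
tcp_pos: [0.4586, 0.0506, 0.1753]
eef_rot: [-0.096, 0.995, -0.0, 0.002]
ft_force: [-0.3, -0.1, -0.2]
finger_gap: 0.0852
grasp_force: 0.0
```

```bash
python3 - <<'E'
from h import *
import pickle
c=camera("wrist"); pickle.dump(c,open("c4.pkl","wb")); save(c,"w4.png",None,1.4)
o=np.array([.4560,.0566]); a=np.radians(100.85); y=np.array([np.cos(a),np.sin(a)]); x=np.array([y[1],-y[0]])
k=o+.085*x+.150*y; print("catch knob",k); print("clamp knob",o+.085*x+.095*y,"pivot",o+.085*x+.05*y)
go([*k,.18],100.85)
print(proj(c,[[*k,.09],[*(o+.085*x+.095*y),.09],[*(o),.09]])*1.4)
print(np.round(arm.state()["ft_force"],1))
E
```

```text
catch knob [0.51124472 0.21991877]
clamp knob [0.52159783 0.16590199] pivot [0.53006856 0.12170644]
shift units [-1.688  3.123 -0.121] turn units [-0.0004  0.0016  0.0014] tcp [0.4581 0.0506 0.1738] t 13.3
[[653.25756563 435.8436777 ]
 [564.59012545 437.79401433]
 [406.62950367 301.71331537]]
[-0.1 -0.2 -0. ]
```

View pics/w4.png

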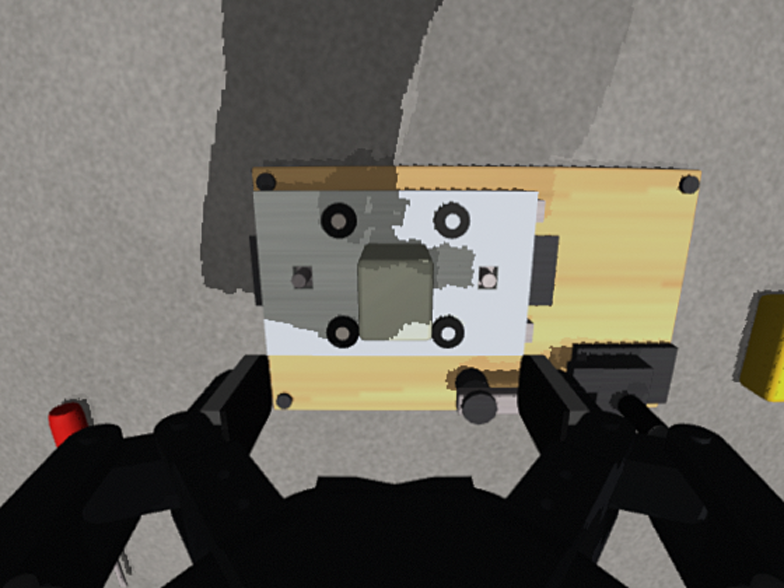

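The wrist view shows the deck seated on the rails with the pins visible in both holes at (302,278) and (488,278). The pivot post is at (479,405) and the catch block at about (620,380). I'll check the knob predictions against the top view numerically.

```bash
python3 - <<'E'
from h import *
import pickle
c=pickle.load(open("c0.pkl","rb"))["top"]
o=np.array([.4560,.0566]); a=np.radians(100.85); y=np.array([np.cos(a),np.sin(a)]); x=np.array([y[1],-y[0]])
for n,q,z in [("catch",.15,.09),("clamp",.095,.09),("pivot",.05,.06)]: print(n,proj(c,[*(o+.085*x+q*y),z])*1.4)
im=c["color"]; hsv=cv2.cvtColor(im,cv2.COLOR_RGB2HSV)
save(c,"k.png",(180,175,80,50),10)
E
```

```text
catch [[278.81850104 272.78237842]]
clamp [[305.79620484 267.41718443]]
pivot [[329.76306324 266.07924904]]
```

View pics/k.png

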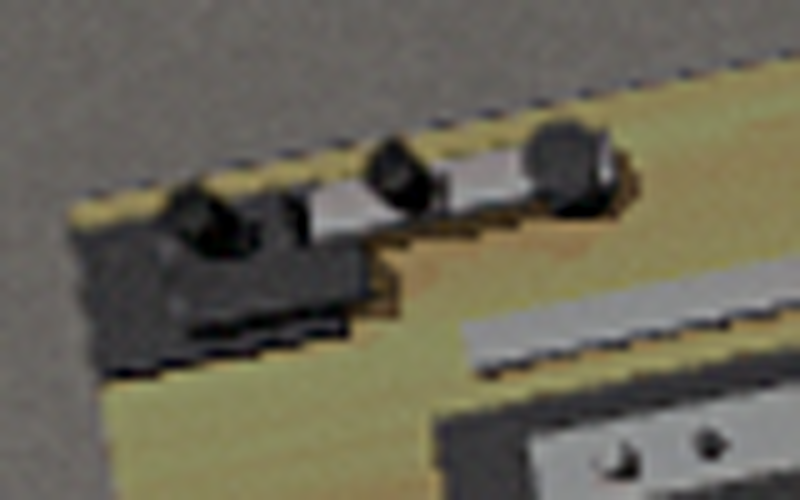

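The crop shows the catch knob top at about (188,200) and the clamp knob top at (390,150). That is (278,273) and (306,266) in the 784-wide frame, as predicted. Next I go over the catch knob with the jaws closing along jig x.

Emit:
{"name": "arm_command", "arguments": {"plan": [{"delta_pos":[-0.2,0.4,0],"turn":[0,0,0]},{"delta_pos":[-0.35,0.65,0],"turn":[0,0,0]},{"delta_pos":[-0.35,0.65,0],"turn":[0,0,0]},{"delta_pos":[-0.35,0.65,0],"turn":[0,0,0]},{"delta_pos":[-0.25,0.45,0],"turn":[0,0,0]},{"delta_pos":[-0.19,0.32,0],"turn":[0,0,0]}]}}

```text
time_s: 13.9
tcp_pos: [0.5105, 0.2215, 0.1715]
eef_rot: [-0.096, 0.995, -0.0, -0.001]
ft_force: [1.1, -1.1, -0.4]
finger_gap: 0.0855
grasp_force: 0.0
```

Emit:
{"name": "arm_command", "arguments": {"plan": [{"delta_pos":[0,0,0],"turn":[0,0,0.0834]},{"delta_pos":[0,0,0],"turn":[0,0,0.0834]},{"delta_pos":[0,0,0],"turn":[0,0,0.0834]},{"delta_pos":[0,0,0],"turn":[0,0,0.0834]},{"delta_pos":[0,0,0],"turn":[0,0,0.0834]},{"delta_pos":[0,0,0],"turn":[0,0,0.0834]},{"delta_pos":[0,0,0],"turn":[0,0,0.0834]},{"delta_pos":[0,0,0],"turn":[0,0,0.0834]},{"delta_pos":[0,0,0],"turn":[0,0,0.0834]},{"delta_pos":[0,0,0],"turn":[0,0,0.0834]},{"delta_pos":[0,0,0],"turn":[0,0,0.0834]},{"delta_pos":[0,0,0],"turn":[0,0,0.0834]}]}}

```text
time_s: 15.1
tcp_pos: [0.5103, 0.2197, 0.1717]
eef_rot: [0.639, 0.769, -0.001, -0.0]
ft_force: [-0.9, 0.2, 0.2]
finger_gap: 0.0856
grasp_force: 0.0
```

Emit:
{"name": "arm_command", "arguments": {"plan": [{"delta_pos":[0,0,0],"turn":[0,0,0]},{"delta_pos":[0,0,0],"turn":[0,0,0]}]}}

```text
time_s: 15.3
tcp_pos: [0.5105, 0.2198, 0.172]
eef_rot: [0.635, 0.772, -0.0, -0.0]
ft_force: [0.3, -0.3, -0.7]
finger_gap: 0.0853
grasp_force: 0.0
```

```bash
python3 - <<'E'
from h import *
go([.5112,.2199,.078],10.85); print(arm.state()["qpos"].round(2))
E
```

```text
shift units [0.    0.017 1.88 ] turn units [-0.0006  0.      0.0031] tcp [0.5105 0.2198 0.172 ] t 15.3
[ 0.26  0.35 -0.13  1.09  0.    1.64]
```

Emit:
{"name": "arm_command", "arguments": {"plan": [{"delta_pos":[0,0.017,0.3],"turn":[0,0,0]},{"delta_pos":[0,0,0.4],"turn":[0,0,0]},{"delta_pos":[0,0,0.4],"turn":[0,0,0]},{"delta_pos":[0,0,0.4],"turn":[0,0,0]},{"delta_pos":[0,0,0.25],"turn":[0,0,0]},{"delta_pos":[0,0,0.13],"turn":[0,0,0]},{"delta_pos":[0,0,0],"turn":[0,0,0]}]}}

```text
time_s: 16.0
tcp_pos: [0.5112, 0.2199, 0.0778]
eef_rot: [0.636, 0.772, -0.001, -0.0]
ft_force: [-0.2, -0.2, 0.7]
finger_gap: 0.0858
grasp_force: 0.0
```

Emit:
{"name": "arm_command", "arguments": {"plan": [{"delta_pos":[0,0,0],"turn":[0,0,0]},{"delta_pos":[0,0,0],"turn":[0,0,0]},{"delta_pos":[0,0,0],"turn":[0,0,0]},{"delta_pos":[0,0,0],"turn":[0,0,0]},{"delta_pos":[0,0,0],"turn":[0,0,0]},{"delta_pos":[0,0,0],"turn":[0,0,0]},{"delta_pos":[0,0,0],"turn":[0,0,0]},{"delta_pos":[0,0,0],"turn":[0,0,0]}], "jaw": 1, "squeeze": 20}}

```text
time_s: 16.8
tcp_pos: [0.511, 0.2199, 0.0788]
eef_rot: [0.637, 0.771, -0.0, -0.0]
ft_force: [-5.8, -1.5, 7.1]
finger_gap: 0.0153
grasp_force: 20.7
```

Emit:
{"name": "arm_command", "arguments": {"plan": [{"delta_pos":[0.05,0,0],"turn":[0,0,0]},{"delta_pos":[0.07,0,0],"turn":[0,0,0]},{"delta_pos":[0.08,0,0],"turn":[0,0,0]},{"delta_pos":[0.08,0,0],"turn":[0,0,0]},{"delta_pos":[0.08,0,0],"turn":[0,0,0]},{"delta_pos":[0.08,0,0],"turn":[0,0,0]},{"delta_pos":[0.08,0,0],"turn":[0,0,0]},{"delta_pos":[0.04,0,0],"turn":[0,0,0]},{"delta_pos":[0,0,0],"turn":[0,0,0]},{"delta_pos":[0,0,0],"turn":[0,0,0]}]}}

```text
time_s: 17.8
tcp_pos: [0.5058, 0.2468, 0.0788]
eef_rot: [0.637, 0.771, -0.001, 0.0]
ft_force: [-5.2, -6.7, 8.2]
finger_gap: 0.0152
grasp_force: 20.9
```

Emit:
{"name": "arm_command", "arguments": {"plan": [{"delta_pos":[0,0,0],"turn":[0,0,0]},{"delta_pos":[0,0,0],"turn":[0,0,0]},{"delta_pos":[0,0,0],"turn":[0,0,0]},{"delta_pos":[0,0,0],"turn":[0,0,0]},{"delta_pos":[0,0,0],"turn":[0,0,0]},{"delta_pos":[0,0,0],"turn":[0,0,0]},{"delta_pos":[0,0,-0.3],"turn":[0,0,0]},{"delta_pos":[0,0,-0.4],"turn":[0,0,0]},{"delta_pos":[0,0,-0.2],"turn":[0,0,0]},{"delta_pos":[0,0,0],"turn":[0,0,0]}], "jaw": 0.65}}

```text
time_s: 18.8
tcp_pos: [0.507, 0.2477, 0.1245]
eef_rot: [0.637, 0.771, 0.001, 0.001]
ft_force: [-0.1, 0.4, 0.4]
finger_gap: 0.0303
grasp_force: 0.0
```

```bash
python3 - <<'E'
from h import *
import pickle
c=camera("top"); pickle.dump(c,open("c5.pkl","wb")); save(c,"k5.png",(165,160,150,110),5)
go([.5216,.1659,.078],10.85)
E
```

```text
shift units [-1.661 -0.014  0.911] turn units [ 0.0006 -0.0001  0.0006] tcp [0.5065 0.2476 0.1236] t 18.85
```

Emit:
{"name": "arm_command", "arguments": {"plan": [{"delta_pos":[-0.3,0,0],"turn":[0,0,0]},{"delta_pos":[-0.5,0,0],"turn":[0,0,0]},{"delta_pos":[-0.5,-0.014,0],"turn":[0,0,0]},{"delta_pos":[-0.25,0,0],"turn":[0,0,0]},{"delta_pos":[-0.11,0,0],"turn":[0,0,0]},{"delta_pos":[0,0,0],"turn":[0,0,0]},{"delta_pos":[0,0,0.2],"turn":[0,0,0]},{"delta_pos":[0,0,0.3],"turn":[0,0,0]},{"delta_pos":[0,0,0.25],"turn":[0,0,0]},{"delta_pos":[0,0,0.14],"turn":[0,0,0]},{"delta_pos":[0,0,0],"turn":[0,0,0]}]}}

```text
time_s: 19.95
tcp_pos: [0.5205, 0.1663, 0.0778]
eef_rot: [0.636, 0.771, -0.001, -0.001]
ft_force: [-0.4, 0.2, 0.6]
finger_gap: 0.0296
grasp_force: 0.0
```

```bash
python3 - <<'E'
from h import *
# arc about pivot in per-row tool steps: 16 rows of pi/32, TCP radius .045
go([.5216,.1659,.078],10.85)
r=.045;n=16;d=np.pi/2/n
print("tool step (units): y",-r*np.sin(d)/.05,"x",-r*(1-np.cos(d))/.05,"turn",-d/(np.pi/2))
E
```

```text
shift units [-0.012  0.02  -0.004] turn units [-0.0012 -0.0001  0.0011] tcp [0.5205 0.1663 0.0778] t 19.95
tool step (units): y -0.08821542629660453 x -0.004333745995022764 turn -0.0625
```

Emit:
{"name": "arm_command", "arguments": {"plan": [{"delta_pos":[-0.004,-0.088,0],"turn":[0,0,-0.0625]},{"delta_pos":[-0.004,-0.088,0],"turn":[0,0,-0.0625]},{"delta_pos":[-0.004,-0.088,0],"turn":[0,0,-0.0625]},{"delta_pos":[-0.004,-0.088,0],"turn":[0,0,-0.0625]},{"delta_pos":[-0.004,-0.088,0],"turn":[0,0,-0.0625]},{"delta_pos":[-0.004,-0.088,0],"turn":[0,0,-0.0625]},{"delta_pos":[0,0,0],"turn":[0,0,0]}]}}

```text
time_s: 20.65
tcp_pos: [0.4982, 0.1539, 0.0794]
eef_rot: [0.385, 0.923, 0.0, 0.0]
ft_force: [0.3, 0.3, 0.6]
finger_gap: 0.0296
grasp_force: 0.0
```

```bash
python3 - <<'E'
from h import *
s=arm.state(); p=np.array([.5301,.1217]); v=s["tcp_pos"][:2]-p
print("radius",np.linalg.norm(v),"angle past park",np.arctan2(v[1],v[0])-np.radians(100.85),s["ft_force"].round(1))
E
```

```text
radius 0.04534847103235495 angle past park 0.5922553061456568 [0.3 0.3 0.6]
```

Emit:
{"name": "arm_command", "arguments": {"plan": [{"delta_pos":[-0.004,-0.088,0],"turn":[0,0,-0.0625]},{"delta_pos":[-0.004,-0.088,0],"turn":[0,0,-0.0625]},{"delta_pos":[-0.004,-0.088,0],"turn":[0,0,-0.0625]},{"delta_pos":[-0.004,-0.088,0],"turn":[0,0,-0.0625]},{"delta_pos":[-0.004,-0.088,0],"turn":[0,0,-0.0625]},{"delta_pos":[-0.004,-0.088,0],"turn":[0,0,-0.0625]},{"delta_pos":[-0.004,-0.088,0],"turn":[0,0,-0.0625]},{"delta_pos":[-0.004,-0.088,0],"turn":[0,0,-0.0625]},{"delta_pos":[-0.004,-0.088,0],"turn":[0,0,-0.0625]},{"delta_pos":[-0.004,-0.088,0],"turn":[0,0,-0.0625]},{"delta_pos":[0,0,0],"turn":[0,0,0]}]}}

```text
time_s: 21.75
tcp_pos: [0.4858, 0.1134, 0.0792]
eef_rot: [-0.094, 0.996, 0.0, 0.0]
ft_force: [-0.4, 0.1, -0.5]
finger_gap: 0.0297
grasp_force: 0.0
```

Emit:
{"name": "arm_command", "arguments": {"plan": [{"delta_pos":[0,-0.04,0],"turn":[0,0,0]},{"delta_pos":[0,-0.04,0],"turn":[0,0,0]},{"delta_pos":[0,-0.03,0],"turn":[0,0,0]},{"delta_pos":[0,0,0],"turn":[0,0,0]}]}}

```text
time_s: 22.15
tcp_pos: [0.4866, 0.1079, 0.0789]
eef_rot: [-0.094, 0.996, -0.0, -0.0]
ft_force: [-0.9, 0.6, 0.2]
finger_gap: 0.0297
grasp_force: 0.2
```

Emit:
{"name": "arm_command", "arguments": {"plan": [{"delta_pos":[0,-0.02,0],"turn":[0,0,0]},{"delta_pos":[0,-0.02,0],"turn":[0,0,0]},{"delta_pos":[0,0,0],"turn":[0,0,0]}]}}

```text
time_s: 22.45
tcp_pos: [0.4868, 0.1061, 0.0789]
eef_rot: [-0.095, 0.995, 0.0, -0.0]
ft_force: [-2.3, 2.9, -0.2]
finger_gap: 0.03
grasp_force: 1.5
```

Emit:
{"name": "arm_command", "arguments": {"plan": [{"delta_pos":[0,-0.02,0],"turn":[0,0,0]},{"delta_pos":[0,0,0],"turn":[0,0,0]},{"delta_pos":[0,0,0],"turn":[0,0,0]}]}}

```text
time_s: 22.75
tcp_pos: [0.4868, 0.1059, 0.0789]
eef_rot: [-0.095, 0.995, 0.001, -0.0]
ft_force: [-2.1, 9.0, 0.3]
finger_gap: 0.0297
grasp_force: 4.9
```

At the stop (TCP no longer advancing, force rising). I'll back off a little, lift, and look.

Emit:
{"name": "arm_command", "arguments": {"plan": [{"delta_pos":[0,0.06,0],"turn":[0,0,0]},{"delta_pos":[0,0.05,0],"turn":[0,0,0]},{"delta_pos":[0,0,-0.2],"turn":[0,0,0]},{"delta_pos":[0,0,-0.5],"turn":[0,0,0]},{"delta_pos":[0,0,-0.6],"turn":[0,0,0]},{"delta_pos":[0,0,-0.6],"turn":[0,0,0]},{"delta_pos":[0.4,0,-0.3],"turn":[0,0,0]},{"delta_pos":[0.5,0,0],"turn":[0,0,0]},{"delta_pos":[0.4,0,0],"turn":[0,0,0]},{"delta_pos":[0,0,0],"turn":[0,0,0]},{"delta_pos":[0,0,0],"turn":[0,0,0]}]}}

```text
time_s: 23.85
tcp_pos: [0.4227, 0.0981, 0.1898]
eef_rot: [-0.095, 0.995, -0.0, 0.001]
ft_force: [-0.8, 0.4, 1.1]
finger_gap: 0.0297
grasp_force: 0.0
```

```bash
python3 - <<'E'
from h import *
c=camera("wrist"); save(c,"end.png",None,1.4)
o=np.array([.4560,.0566]); a=np.radians(100.85); y=np.array([np.cos(a),np.sin(a)]); x=np.array([y[1],-y[0]])
for n,q in dict(catch30=(.085,.18),catch0=(.085,.15),clamp=(.04,.05)).items(): print(n,proj(c,[*(o+q[0]*x+q[1]*y),.09])*1.4)
E
```

```text
catch30 [[598.58003957 458.14247705]]
catch0 [[553.43968807 459.16355021]]
clamp [[399.1388803  398.89658703]]
```

View pics/end.png

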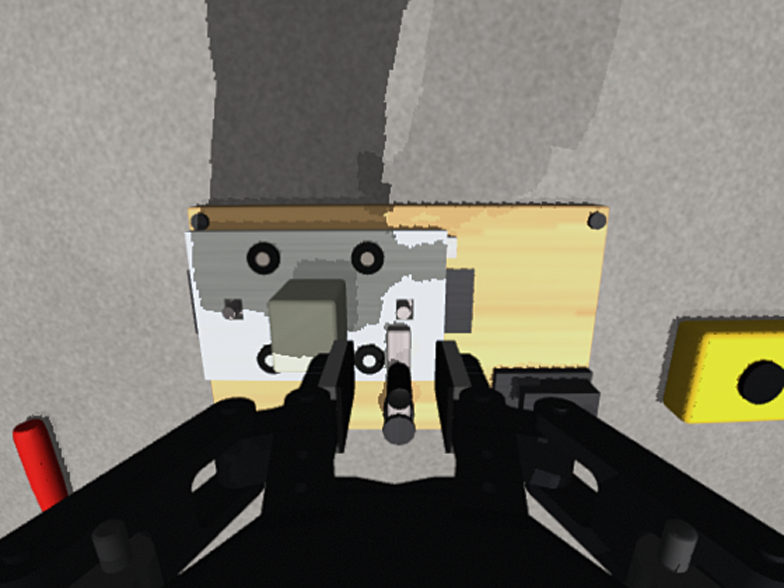

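The final view shows the deck seated, with pins in both holes at (233,310) and (404,310). The clamp arm is square over it (x≈399, y 330–430). The catch knob itself is hidden behind a finger, but the arm swung freely to its stop, so the catch is clear. Handing in.

```bash
python3 -c "
from plant import arm
print(arm.sign_off())"
```

```text
the job is handed in; nothing more can be done
None
```

The job is handed in at about 24 s of the 72 s limit: the deck sits flush over both pins and the clamp arm is swung to its stop; the catch was slid about 27 mm clear by arm travel (its knob was hidden in the last view), and no verdict was printed.

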